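# Find the rocking cover on the control unit and press it home

### The arm

A 6-joint arm with a two-finger parallel gripper is mounted at the origin on the work surface. World frame = base frame: x ahead of the robot, y to its left, z up, the work surface at z = 0. Lengths are in m, angles in rad, forces in N, time in s.
With the tool pointing down it reaches from about 0.275 to 0.775 m from the base axis. Payload 14.6 kg.
Tool frame: the origin (TCP) lies on the front face of the gripper's body, between the roots of the fingers; the fingertips stand 73 mm ahead of it and the grasp point (between the pads) lies 54 mm ahead of it; x points along the fingers, z is the direction in which the jaws open and shut, and the axes are right-handed (so a half turn about x gives the same grasp; the last joint's range is limited). The gripper opens to 85 mm and grips with 20 to 120 N. Pads are 22 mm wide; open, the fingers measure 114 mm over their backs; the gripper's body (76 mm by 85 mm) begins 54 mm behind the grasp point. The pads swing forward as they close: fully open they stand 13 mm farther back than shut.
Start: joints at [0.951, 0.263, -0.048, 1.259, 0, 1.415], TCP at [0.235, 0.469, 0.304] pointing down, gripper open.
Joint ranges: [-2.65, 2.65], [-0.89, 1.7], [-1.18, 1.37], [-2.13, 2.11], [-1.35, 1.29], [-3.14, 3.14]. Speed limits (rad/s): [1.89, 1.89, 2.57, 2.79, 3.14, 3.14].

### API

Orientations are given as a unit quaternion [x, y, z, w].
In Python, from plant import robot gives the robot as it stands. The module is installed in compiled form; this text tells all that it offers.
- The arm moves only by the tool move_arm, never from a script. Its argument "commands" is a list of rows, each an object with "gripper": the closure in counts, from 0 (fully open) to 255 (shut); "linear": the shift along the tool's x, y, z in cm, a list of three; "twist": the turn, a rotation vector about the tool's x, y, z in rad, a list of three. A call has exactly 10 rows; each row is the pose to reach, as a shift and turn from the pose commanded when the call began, along the tool's axes at that moment; what a row does not reach only later rows make up. A row lasts 1/10 s, in which the tool goes at most 50 mm and 8.59 degrees, less where a joint would pass 70% of its speed; a pose out of reach is approached as far as the arm can. A call with a gripper value outside its range is refused whole. The fingers move at their own pace and stop on an object; "grip_force" is the grip in N (left out, the last holds). Time passes only in rows, so rows that repeat a pose let the fingers close, or fill a call up. It gives the time, the measured TCP pose, the force and the opening at its end, in the units of the state.
- robot.read_state(): the state, without advancing time (a new reading comes with each control period).
- robot.snapshot(name): name is "scene" or "side" or "wrist"; returns a dict with "color" (420x560x3 uint8, red, green, blue), "camera_matrix" (3x3 intrinsics, pixels), "xyz" and "orientation" of the camera in the world. Camera axes: x right, y down, z forward; pixel columns grow to the right and rows downward; lengths in m; the calibration is good to about 2 mm. The wrist camera is an equidistant fisheye: a pixel r from the principal point sees the ray r / f radians off the axis. A picture is of the moment at which its call begins. There is no depth.
- robot.finish_job(): hands the job in, once; it reports no verdict.
The state is a dict: "time": time; "joint_pos": joint angles; "dq": joint speeds; "effort": joint torques, N m; "tool_pos": TCP position; "ee_rot": TCP orientation; "ft_force": force on the tool from outside, world axes, zero at the start; "moment": the same for the moment, N m; "grip_width": finger opening in m.
Only numpy, scipy, OpenCV 4.12 (cv2) and the standard library are available. Lean on these libraries where they do the work, as an engineer would, in place of code of your own. Each camera call takes 0.05 s, during which the arm holds its last target.

### The job

One of the four black covers on the white control unit is not seated and rocks like a seesaw when one of its ends is pressed. Press lightly on the ends of the covers with the fingertips to find it, then push that one down firmly at its middle until it is fully home and no longer rocks. Press the sound covers only lightly, pinch or lift nothing, leave the things lying around it where they are, and finish with the hand clear.

Things in the scene. Friction and masses are not known exactly. Their poses are not given: they have to be found in the camera images.
- unit: white plastic control unit lying flat and fixed on the bench, 210 mm along its x, 260 mm along its y, case top 34 mm above the bench. Origin under the centre of the case at bench height, z up. It carries four identical black covers in a 2 x 2 pattern, long side along y, centres at x = +-50 mm, y = +-65 mm, upper faces 52 to 55 mm above the bench; nothing on it stands higher.
- bay_1 (a point): point on the case at the centre of the upper face of the -x, +y cover when that cover is at its lowest; the real upper face lies 0 to 3 mm higher (differs from cover to cover, so height does not tell the loose one). Axes as unit. The cover is a black flat rectangular cap, 44 mm along x, 80 mm along y, 10 mm thick, with a smooth top and a small raised line at each end 33 mm from the middle.
- bay_2 (a point): point on the case at the centre of the upper face of the -x, -y cover when that cover is at its lowest; the real upper face lies 0 to 3 mm higher (differs from cover to cover, so height does not tell the loose one). Axes as unit. The cover is a black flat rectangular cap, 44 mm along x, 80 mm along y, 10 mm thick, with a smooth top and a small raised line at each end 33 mm from the middle.
- bay_3 (a point): point on the case at the centre of the upper face of the +x, +y cover when that cover is at its lowest; the real upper face lies 0 to 3 mm higher (differs from cover to cover, so height does not tell the loose one). Axes as unit. The cover is a black flat rectangular cap, 44 mm along x, 80 mm along y, 10 mm thick, with a smooth top and a small raised line at each end 33 mm from the middle.
- bay_4 (a point): point on the case at the centre of the upper face of the +x, -y cover when that cover is at its lowest; the real upper face lies 0 to 3 mm higher (differs from cover to cover, so height does not tell the loose one). Axes as unit. The cover is a black flat rectangular cap, 44 mm along x, 80 mm along y, 10 mm thick, with a smooth top and a small raised line at each end 33 mm from the middle.
- rock (a joint): tilt (rad) of the one loose cover about the axis through its middle parallel to the unit's x, 0 = level, positive: its +y end is up. It tips like a seesaw at about 1 N on an end (28 mm from the middle) until that end meets the ledge at about 0.13 rad (its very end 5 mm lower, a point 17 mm from the middle 2.2 mm lower); a light spring levels it again. The value does not tell which bay it is in; the loose cover looks like the others.
- seat (a joint): how far (m) the loose cover as a whole has been pushed down into its bay: 0 at the start, 0.005 fully home (stop), negative if pulled up. It stays where it is left. Pushing it down takes about 17 N (up to 20 N) at its middle; pressing an end only tips it. Once home it lies level and cannot rock.
- firm_a (a joint): one of the three sound covers. A sound cover stands on a springy gasket: it stays level, does not move below 3 N and then gives 1 mm per 6 N (springing back). Value: how far, in m, this cover is pressed in at the moment, 0 at rest, stop at 0.003. Beyond 0.002 (15 N) its gasket is crushed and the job has failed. The value does not tell which bay the cover is in.
- firm_b (a joint): another of the three sound covers. A sound cover stands on a springy gasket: it stays level, does not move below 3 N and then gives 1 mm per 6 N (springing back). Value: how far, in m, this cover is pressed in at the moment, 0 at rest, stop at 0.003. Beyond 0.002 (15 N) its gasket is crushed and the job has failed. The value does not tell which bay the cover is in.
- firm_c (a joint): the last of the three sound covers. A sound cover stands on a springy gasket: it stays level, does not move below 3 N and then gives 1 mm per 6 N (springing back). Value: how far, in m, this cover is pressed in at the moment, 0 at rest, stop at 0.003. Beyond 0.002 (15 N) its gasket is crushed and the job has failed. The value does not tell which bay the cover is in.
- fob: bystander: dark remote key, 34 x 70 x 13 mm, long side along its y, lying loose on the bench on the unit's +y side; origin under its centre
- plug: bystander: grey connector plug, 62 x 55 x 16 mm, lying loose on the unit's -y side; origin under the centre of its housing
- driver: bystander: screwdriver 170 mm long along its x, under 35 mm high, lying loose beyond the unit's +x side; origin under its middle
- supply: bystander: small metal adapter box with a blank display, 75 x 120 x 34 mm (display up to 39 mm), standing loose on the unit's -y side; origin under its centre

How it is judged:
On the way, in this order (a step that is already met when the one before it is completed fails the run):
1. the loose cover has been tipped by pressing one of its ends ((value of joint rock above 0.06 rad or value of joint rock below -0.06 rad)), for 0.05 s.
2. the loose cover has been pushed fully home (value of joint seat above 0.0042 m), for 0.1 s.
At the end, for the whole second after the job is handed in: The loose cover is down in its bay by at least 4.2 of its 5 mm and level within 0.025 rad; the sound covers are at rest; the bystanders lie still (value of joint seat above 0.0042 m and value of joint rock between -0.025 and 0.025 rad and value of joint each of firm_a, firm_b, firm_c below 0.0005 m and linear speed of each of fob, plug, driver, supply below 0.02 m/s); the robot touches nothing.
It fails at once if a sound cover is pushed hard (more than 2 mm into its gasket, 15 N) (value of joint any of firm_a, firm_b, firm_c above 0.002 m).
It fails at once if the loose cover is pulled up by more than 1.5 mm (value of joint seat below -0.0015 m).
It fails at once if a bystander is shifted or lifted by more than 20 mm (distance of any of fob, plug, driver, supply from where it was at the start of the episode above 0.02 m).
It also fails if it takes over 72 s, if anything falls off the work surface, if the arm or the gripper's body presses on something with over 40 N, if the wrist force passes 120 N, or if a joint passes its speed limit or range.

## Working session

There is one attempt and no reset: what is moved stays moved. The work goes in short steps, Python scripts to look and compute and a tool call to move; the robot and the scene stay as the last step left them, time stands still between calls to the robot, and variables do not carry over. Pictures are saved under pics/ and viewed, and the job is handed in when it is done.

Besides the shell and the picture viewer there is one more tool, called after ">>>" as name(argument=value, ...), one argument or row to a line, values as JSON. move_arm: Moves the arm, as the interface text tells. Its arguments: {"type":"object","properties":{"commands":{"type":"array"},"grip_force":{"type":"number"}},"required":["commands"]}

```bash
mkdir -p pics
python3 - <<'E'
from plant import robot
import cv2,json,numpy as np
print(robot.read_state())
for n in ["scene","side","wrist"]:
    s=robot.snapshot(n); cv2.imwrite(f"pics/{n}0.png",s["color"][:,:,::-1])
    print(n,s["camera_matrix"],s["xyz"],s["orientation"])
    np.savez(f"{n}0.npz",**{k:np.array(v) for k,v in s.items()})
E
```

```text
{'time': 0.0, 'joint_pos': array([ 9.50697721e-01,  2.63540371e-01, -4.89431509e-02,  1.25940032e+00,
        5.66348123e-06,  1.41546448e+00]), 'dq': array([-4.23354490e-04,  1.12749615e-03,  1.06120340e-03, -2.29766044e-04,
        4.53387640e-05,  2.65331104e-04]), 'effort': array([-2.04901560e-03, -6.37611794e+01,  3.84573340e+01,  1.35749383e-02,
       -3.06697793e-04, -1.43025329e-05]), 'tool_pos': array([0.23521411, 0.46913818, 0.30341373]), 'ee_rot': array([-0.3715584 ,  0.60206406,  0.37126427,  0.60135353]), 'ft_force': array([0.58301395, 0.49687217, 0.44080152]), 'moment': array([ 0.04450888, -0.00491168,  0.01678282]), 'grip_width': 0.0854332085887426}
scene [[476.70822592   0.         282.86735353]
 [  0.         476.70822592 213.92583034]
 [  0.           0.           1.        ]] [ 1.01670821 -0.2319063   0.89288042] [ 0.82985912  0.49010874 -0.12977254 -0.23299433]
side [[512.94438623   0.         286.68057381]
 [  0.         512.94438623 212.71297361]
 [  0.           0.           1.        ]] [ 0.09205445 -0.48723378  0.86353873] [ 0.86760075 -0.35689242  0.12209467 -0.32402102]
wrist [[325.1922621    0.         283.10707329]
 [  0.         325.1922621  211.02545213]
 [  0.           0.           1.        ]] [0.17271572 0.5020344  0.37357315] [0.84222548 0.52075463 0.07269274 0.11910759]
```

View pics/scene0.png

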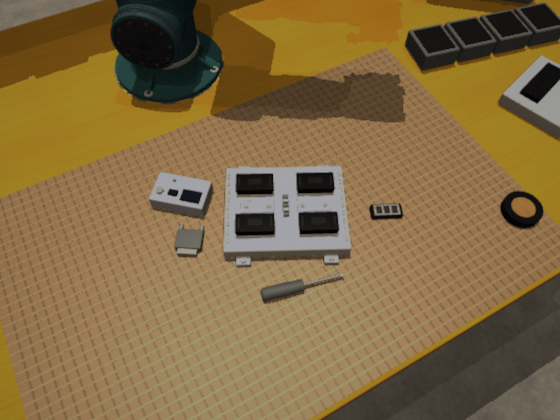

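View pics/side0.png

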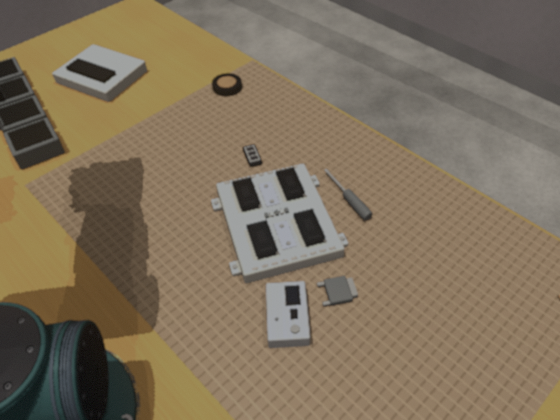

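View pics/wrist0.png

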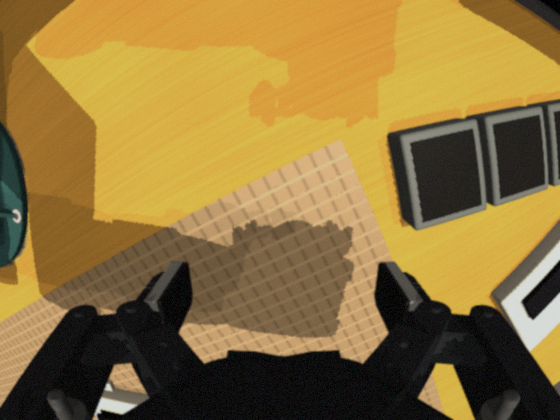

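Run:
```python
import cv2,numpy as np
a=np.load("scene0.npz")["color"][155:275,215:360,::-1]; b=np.load("side0.npz")["color"][155:285,205:355,::-1]
cv2.imwrite("pics/sc.png",cv2.resize(a,None,fx=5,fy=5,interpolation=cv2.INTER_CUBIC)); cv2.imwrite("pics/sd.png",cv2.resize(b,None,fx=4.6,fy=4.6,interpolation=cv2.INTER_CUBIC))
```

```text
(no output)
```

View pics/sc.png

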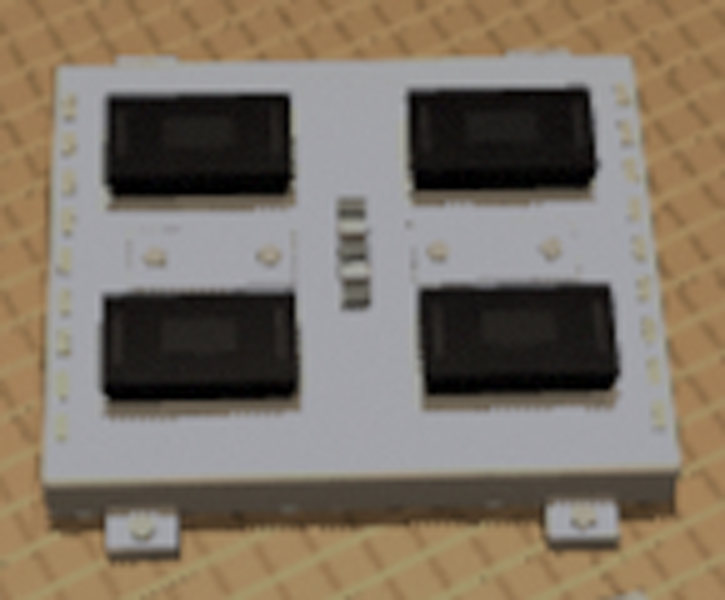

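View pics/sd.png

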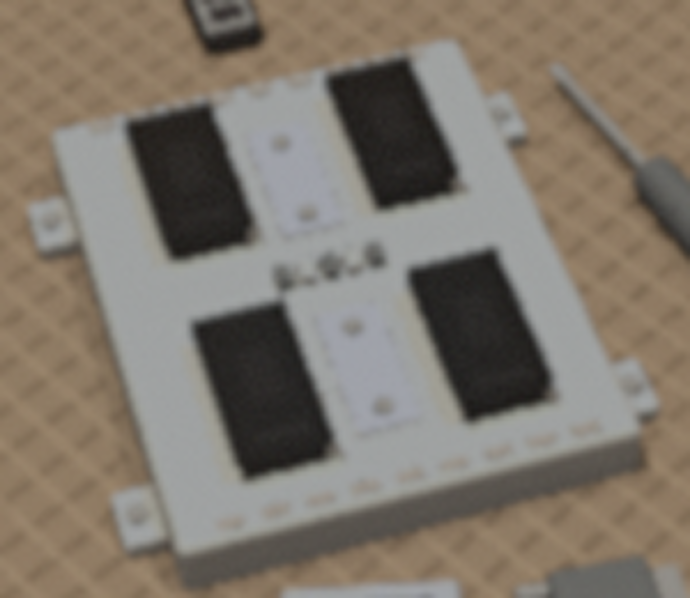

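```bash
cat > fit.py <<'E'
import cv2,numpy as np
from scipy.spatial.transform import Rotation as R
from scipy.optimize import least_squares
cams={n:np.load(n+"0.npz") for n in("scene","side")}
def proj(n,P):
    c=cams[n];p=(P-c["xyz"])@R.from_quat(c["orientation"]).as_matrix();p=p@c["camera_matrix"].T;return p[:,:2]/p[:,2:]
top=np.array([[-.105,-.13,.034],[-.105,.13,.034],[.105,.13,.034],[.105,-.13,.034]])
obs={"scene":np.array([[57,65],[632,57],[680,468],[43,482]])/5+[215,155],
"side":np.array([[180,555],[55,130],[455,40],[638,435]])/4.6+[205,155]}
def world(q,P):
    c,s=np.cos(q[2]),np.sin(q[2]);return P@np.array([[c,-s,0],[s,c,0],[0,0,1]]).T+[q[0],q[1],0]
def fit(ns): return least_squares(lambda q:np.concatenate([(proj(n,world(q,top))-obs[n]).ravel() for n in ns]),[.5,.0,0])
if __name__=="__main__":
  for ns in(["scene"],["side"],["scene","side"]):
    r=fit(ns);print(ns,r.x,np.degrees(r.x[2]),np.abs(r.fun).max())
  q=r.x
  for n in cams:
    im=cv2.resize(np.ascontiguousarray(cams[n]["color"][:,:,::-1]),None,fx=4,fy=4,interpolation=cv2.INTER_CUBIC)
    def dr(P,col): cv2.polylines(im,[np.round(proj(n,world(q,P))*4+2).astype(int)],True,col,1)
    dr(top,(0,0,255))
    for x in(-.05,.05):
      for y in(-.065,.065):
        dr(np.array([[x-.022,y-.04,.0535],[x-.022,y+.04,.0535],[x+.022,y+.04,.0535],[x+.022,y-.04,.0535]]),(0,255,0))
    o=(215,155) if n=="scene" else(205,155)
    cv2.imwrite(f"pics/ov_{n}.png",im[o[1]*4:o[1]*4+560,o[0]*4:o[0]*4+700])
E
python3 fit.py
```

```text
['scene'] [ 0.55857047  0.04255254 -0.47670315] -27.313078497885602 1.0945750016702505
['side'] [ 0.55748849  0.04292375 -0.48047598] -27.529245605980996 1.440498585402679
['scene', 'side'] [ 0.55798073  0.04282808 -0.47871342] -27.42825869669543 1.714131517799899
```

View pics/ov_scene.png

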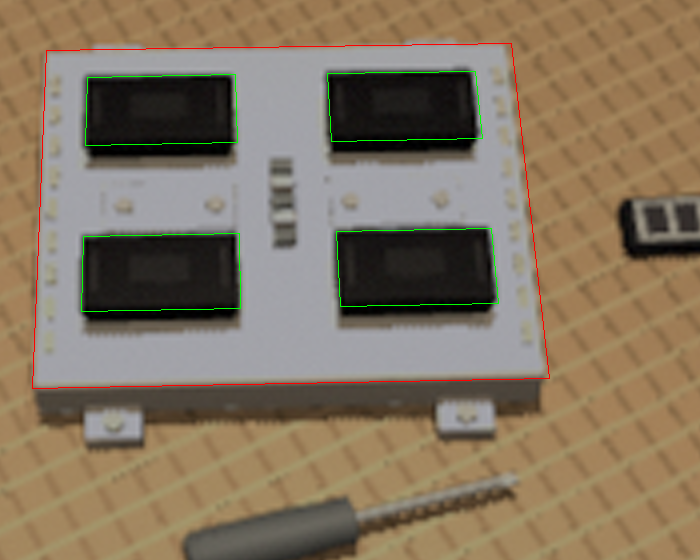

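View pics/ov_side.png

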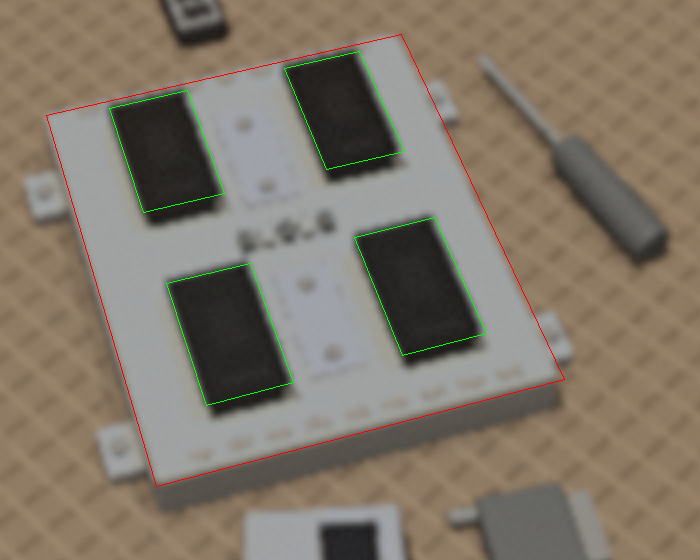

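```bash
cat > go.py <<'E'
import sys,numpy as np
from scipy.spatial.transform import Rotation as R
from plant import robot
Q=[.5580,.0428,-.4787]
def go(lx,ly,tipz):
    s=robot.read_state();T=R.from_quat(s["ee_rot"]);c,sn=np.cos(Q[2]),np.sin(Q[2])
    tgt=np.array([Q[0]+c*lx-sn*ly,Q[1]+sn*lx+c*ly,tipz+.073])
    ux=np.array([c,sn,0]);best=None
    for sg in(1,-1):
        z=ux*sg;x=np.array([0,0,-1.]);y=np.cross(z,x)
        rv=(T.inv()*R.from_matrix(np.c_[x,y,z])).as_rotvec()
        if best is None or np.linalg.norm(rv)<np.linalg.norm(best):best=rv
    print("t",s["time"],"tgt",tgt.round(4),"lin cm",(T.inv().apply(tgt-s["tool_pos"])*100).round(2),"twist",best.round(4),"F",s["ft_force"].round(2))
    p=s["tool_pos"]-[Q[0],Q[1],0];print("local now",round(c*p[0]+sn*p[1],4),round(-sn*p[0]+c*p[1],4),"tipz",round(s["tool_pos"][2]-.073,4),"j",s["joint_pos"].round(2),"w",s["grip_width"])
if __name__=="__main__": go(*map(float,sys.argv[1:4]))
E
python3 go.py -.05 .095 .070
```

```text
t 0.15 tgt [0.5574 0.1502 0.143 ] lin cm [ 16.06 -43.1  -14.07] twist [-1.5569e+00 -5.0000e-04 -7.0000e-04] F [-0.02 -0.2  -0.28]
local now -0.4829 0.2298 tipz 0.2305 j [ 0.95  0.26 -0.05  1.26  0.    1.42] w 0.08514622333957292
```

>>> move_arm(
  commands=[
    {"gripper": 255, "linear": [0.5, -3.5, -1.1], "twist": [-0.12, 0, 0]},
    {"gripper": 255, "linear": [2, -7, -2.3], "twist": [-0.25, 0, 0]},
    {"gripper": 255, "linear": [3, -11, -3.5], "twist": [-0.37, 0, 0]},
    {"gripper": 255, "linear": [4, -15, -4.8], "twist": [-0.5, 0, 0]},
    {"gripper": 255, "linear": [5, -19, -6], "twist": [-0.62, 0, 0]},
    {"gripper": 255, "linear": [6, -23, -7.4], "twist": [-0.75, 0, 0]},
    {"gripper": 255, "linear": [7, -27, -8.7], "twist": [-0.87, 0, 0]},
    {"gripper": 255, "linear": [8, -31, -10], "twist": [-1.0, 0, 0]},
    {"gripper": 255, "linear": [9, -35, -11.3], "twist": [-1.12, 0, 0]},
    {"gripper": 255, "linear": [10, -39, -12.6], "twist": [-1.24, 0, 0]},
  ],
  grip_force=20,
)

```text
time: 1.15
tool_pos: [0.5284, 0.1804, 0.2033]
ee_rot: [-0.652, 0.272, 0.653, 0.272]
ft_force: [0.6, 0.7, -0.2]
grip_width: 0.0001
```

```bash
python3 go.py -.05 .095 .062
```

```text
t 1.15 tgt [0.5574 0.1502 0.135 ] lin cm [ 6.83  0.07 -4.18] twist [-3.121e-01  2.000e-04 -2.000e-04] F [ 0.64  0.72 -0.2 ]
local now -0.0896 0.1085 tipz 0.1303 j [ 0.18  0.37 -0.17  1.03  0.   -0.6 ] w 9.968409230695615e-05
```

>>> move_arm(
  commands=[
    {"gripper": 255, "linear": [1, 0, -1], "twist": [-0.08, 0, 0]},
    {"gripper": 255, "linear": [2, 0, -2], "twist": [-0.16, 0, 0]},
    {"gripper": 255, "linear": [3.5, 0.1, -3], "twist": [-0.24, 0, 0]},
    {"gripper": 255, "linear": [5, 0.1, -4.2], "twist": [-0.312, 0, 0]},
    {"gripper": 255, "linear": [6, 0.1, -4.2], "twist": [-0.312, 0, 0]},
    {"gripper": 255, "linear": [6.8, 0.1, -4.2], "twist": [-0.312, 0, 0]},
    {"gripper": 255, "linear": [6.8, 0.1, -4.2], "twist": [-0.312, 0, 0]},
    {"gripper": 255, "linear": [6.8, 0.1, -4.2], "twist": [-0.312, 0, 0]},
    {"gripper": 255, "linear": [6.8, 0.1, -4.2], "twist": [-0.312, 0, 0]},
    {"gripper": 255, "linear": [6.8, 0.1, -4.2], "twist": [-0.312, 0, 0]},
  ],
)

```text
time: 2.15
tool_pos: [0.5563, 0.1514, 0.1364]
ee_rot: [0.687, -0.169, -0.686, -0.169]
ft_force: [0.1, 0.1, 0.8]
grip_width: 0.0
```

```bash
python3 go.py -.05 .095 .056
python3 - <<'E'
from plant import robot
import cv2
for n in("side","wrist"):
    s=robot.snapshot(n)["color"][:,:,::-1]; 
    if n=="side": s=cv2.resize(s[130:290,180:380],None,fx=4,fy=3.7)
    cv2.imwrite(f"pics/{n}1.png",s)
E
```

```text
t 2.15 tgt [0.5574 0.1502 0.129 ] lin cm [ 0.74  0.06 -0.16] twist [-0.0049 -0.0007  0.0005] F [0.09 0.06 0.77]
local now -0.0516 0.0956 tipz 0.0634 j [ 0.12  0.45 -0.24  0.88  0.   -0.96] w 1.775633180289011e-05
```

View pics/side1.png

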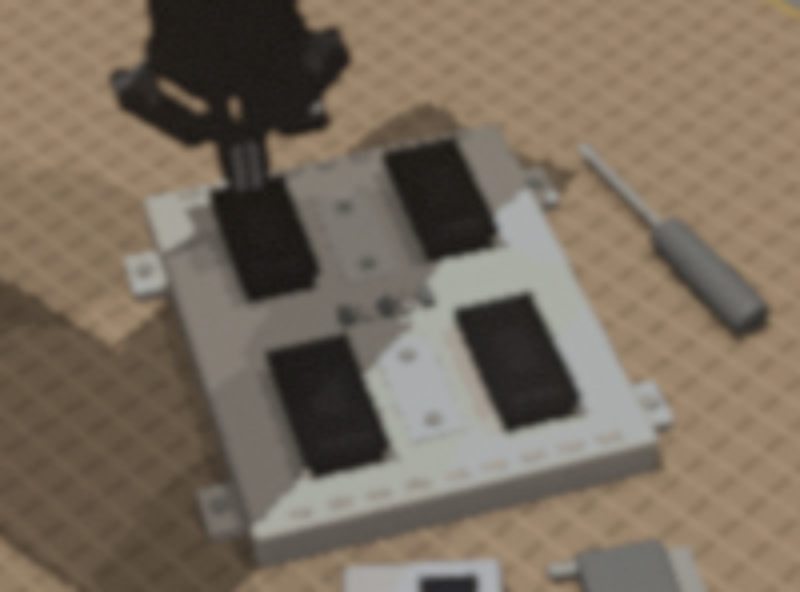

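View pics/wrist1.png

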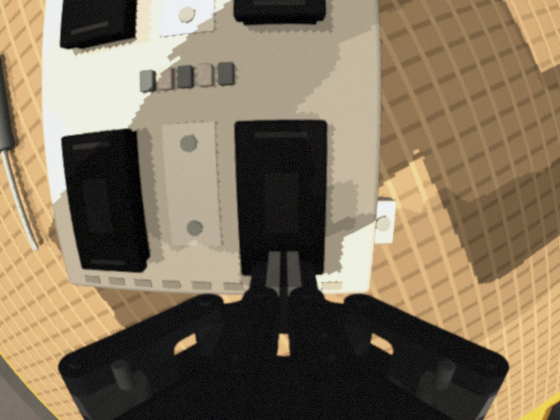

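>>> move_arm(
  commands=[
    {"gripper": 255, "linear": [0.3, 0.1, -0.1], "twist": [0, 0, 0]},
    {"gripper": 255, "linear": [0.5, 0.1, -0.1], "twist": [0, 0, 0]},
    {"gripper": 255, "linear": [0.5, 0.1, -0.1], "twist": [0, 0, 0]},
    {"gripper": 255, "linear": [0.5, 0.1, -0.1], "twist": [0, 0, 0]},
    {"gripper": 255, "linear": [0.5, 0.1, -0.1], "twist": [0, 0, 0]},
    {"gripper": 255, "linear": [0.5, 0.1, -0.1], "twist": [0, 0, 0]},
    {"gripper": 255, "linear": [0.5, 0.1, -0.1], "twist": [0, 0, 0]},
    {"gripper": 255, "linear": [0.5, 0.1, -0.1], "twist": [0, 0, 0]},
    {"gripper": 255, "linear": [0.5, 0.1, -0.1], "twist": [0, 0, 0]},
    {"gripper": 255, "linear": [0.5, 0.1, -0.1], "twist": [0, 0, 0]},
  ],
)

```text
time: 3.25
tool_pos: [0.5566, 0.1498, 0.1309]
ee_rot: [0.687, -0.169, -0.687, -0.169]
ft_force: [0.3, 0.1, 0.3]
grip_width: 0.0002
```

```bash
python3 go.py -.05 .095 .056
```

```text
t 3.25 tgt [0.5574 0.1502 0.129 ] lin cm [ 0.19 -0.07 -0.05] twist [-0.0049 -0.      0.    ] F [0.27 0.13 0.27]
local now -0.0505 0.0943 tipz 0.0579 j [ 0.12  0.45 -0.25  0.87 -0.   -0.97] w 0.0001856925312136725
```

>>> move_arm(
  commands=[
    {"gripper": 255, "linear": [0.1, 0, 0], "twist": [0, 0, 0]},
    {"gripper": 255, "linear": [0.2, 0, 0], "twist": [0, 0, 0]},
    {"gripper": 255, "linear": [0.2, 0, 0], "twist": [0, 0, 0]},
    {"gripper": 255, "linear": [0.2, 0, 0], "twist": [0, 0, 0]},
    {"gripper": 255, "linear": [0.2, 0, 0], "twist": [0, 0, 0]},
    {"gripper": 255, "linear": [0.2, 0, 0], "twist": [0, 0, 0]},
    {"gripper": 255, "linear": [0.2, 0, 0], "twist": [0, 0, 0]},
    {"gripper": 255, "linear": [0.2, 0, 0], "twist": [0, 0, 0]},
    {"gripper": 255, "linear": [0.2, 0, 0], "twist": [0, 0, 0]},
    {"gripper": 255, "linear": [0.2, 0, 0], "twist": [0, 0, 0]},
  ],
)

```text
time: 4.25
tool_pos: [0.5566, 0.1498, 0.1289]
ee_rot: [-0.687, 0.169, 0.687, 0.169]
ft_force: [0.2, -1.0, -0.4]
grip_width: -0.0002
```

>>> move_arm(
  commands=[
    {"gripper": 255, "linear": [0.1, 0, 0], "twist": [0, 0, 0]},
    {"gripper": 255, "linear": [0.1, 0, 0], "twist": [0, 0, 0]},
    {"gripper": 255, "linear": [0.1, 0, 0], "twist": [0, 0, 0]},
    {"gripper": 255, "linear": [0.1, 0, 0], "twist": [0, 0, 0]},
    {"gripper": 255, "linear": [0.1, 0, 0], "twist": [0, 0, 0]},
    {"gripper": 255, "linear": [0.1, 0, 0], "twist": [0, 0, 0]},
    {"gripper": 255, "linear": [0.1, 0, 0], "twist": [0, 0, 0]},
    {"gripper": 255, "linear": [0.1, 0, 0], "twist": [0, 0, 0]},
    {"gripper": 255, "linear": [0.1, 0, 0], "twist": [0, 0, 0]},
    {"gripper": 255, "linear": [0.1, 0, 0], "twist": [0, 0, 0]},
  ],
)

```text
time: 5.25
tool_pos: [0.5566, 0.1498, 0.1279]
ee_rot: [-0.687, 0.169, 0.687, 0.169]
ft_force: [-0.6, -0.7, -0.2]
grip_width: -0.0002
```

>>> move_arm(
  commands=[
    {"gripper": 255, "linear": [0.1, 0, 0], "twist": [0, 0, 0]},
    {"gripper": 255, "linear": [0.1, 0, 0], "twist": [0, 0, 0]},
    {"gripper": 255, "linear": [0.1, 0, 0], "twist": [0, 0, 0]},
    {"gripper": 255, "linear": [0.1, 0, 0], "twist": [0, 0, 0]},
    {"gripper": 255, "linear": [0.1, 0, 0], "twist": [0, 0, 0]},
    {"gripper": 255, "linear": [0.1, 0, 0], "twist": [0, 0, 0]},
    {"gripper": 255, "linear": [0.1, 0, 0], "twist": [0, 0, 0]},
    {"gripper": 255, "linear": [0.1, 0, 0], "twist": [0, 0, 0]},
    {"gripper": 255, "linear": [0.1, 0, 0], "twist": [0, 0, 0]},
    {"gripper": 255, "linear": [0.1, 0, 0], "twist": [0, 0, 0]},
  ],
)

```text
time: 6.25
tool_pos: [0.5566, 0.1498, 0.1269]
ee_rot: [0.687, -0.169, -0.687, -0.169]
ft_force: [1.0, -0.1, 0.1]
grip_width: 0.0
```

>>> move_arm(
  commands=[
    {"gripper": 255, "linear": [0.1, 0, 0], "twist": [0, 0, 0]},
    {"gripper": 255, "linear": [0.1, 0, 0], "twist": [0, 0, 0]},
    {"gripper": 255, "linear": [0.1, 0, 0], "twist": [0, 0, 0]},
    {"gripper": 255, "linear": [0.1, 0, 0], "twist": [0, 0, 0]},
    {"gripper": 255, "linear": [0.1, 0, 0], "twist": [0, 0, 0]},
    {"gripper": 255, "linear": [0.1, 0, 0], "twist": [0, 0, 0]},
    {"gripper": 255, "linear": [0.1, 0, 0], "twist": [0, 0, 0]},
    {"gripper": 255, "linear": [0.1, 0, 0], "twist": [0, 0, 0]},
    {"gripper": 255, "linear": [0.1, 0, 0], "twist": [0, 0, 0]},
    {"gripper": 255, "linear": [0.1, 0, 0], "twist": [0, 0, 0]},
  ],
)

```text
time: 7.25
tool_pos: [0.5566, 0.1498, 0.1259]
ee_rot: [0.687, -0.169, -0.687, -0.169]
ft_force: [0.9, 0.4, 0.5]
grip_width: -0.0
```

>>> move_arm(
  commands=[
    {"gripper": 255, "linear": [0.1, 0, 0], "twist": [0, 0, 0]},
    {"gripper": 255, "linear": [0.1, 0, 0], "twist": [0, 0, 0]},
    {"gripper": 255, "linear": [0.1, 0, 0], "twist": [0, 0, 0]},
    {"gripper": 255, "linear": [0.1, 0, 0], "twist": [0, 0, 0]},
    {"gripper": 255, "linear": [0.1, 0, 0], "twist": [0, 0, 0]},
    {"gripper": 255, "linear": [0.1, 0, 0], "twist": [0, 0, 0]},
    {"gripper": 255, "linear": [0.1, 0, 0], "twist": [0, 0, 0]},
    {"gripper": 255, "linear": [0.1, 0, 0], "twist": [0, 0, 0]},
    {"gripper": 255, "linear": [0.1, 0, 0], "twist": [0, 0, 0]},
    {"gripper": 255, "linear": [0.1, 0, 0], "twist": [0, 0, 0]},
  ],
)

```text
time: 8.25
tool_pos: [0.5566, 0.1498, 0.1249]
ee_rot: [0.687, -0.169, -0.687, -0.169]
ft_force: [0.4, 0.0, 1.1]
grip_width: 0.0002
```

```bash
cat > shot.py <<'E'
from plant import robot
import cv2,sys,numpy as np
s=robot.snapshot("wrist")["color"][:,:,::-1]
cv2.imwrite(f"pics/{sys.argv[1]}.png",cv2.convertScaleAbs(cv2.resize(s[40:320,60:400],(800,600),interpolation=cv2.INTER_CUBIC),alpha=1.5,beta=10))
F=[]
for i in range(3):
    F.append(robot.read_state()["ft_force"]);robot.snapshot("side")
print(np.round(F,2))
E
python3 shot.py w2
```

```text
[[0.52 0.65 1.28]
 [0.07 0.39 1.64]
 [0.33 1.14 1.15]]
```

View pics/w2.png

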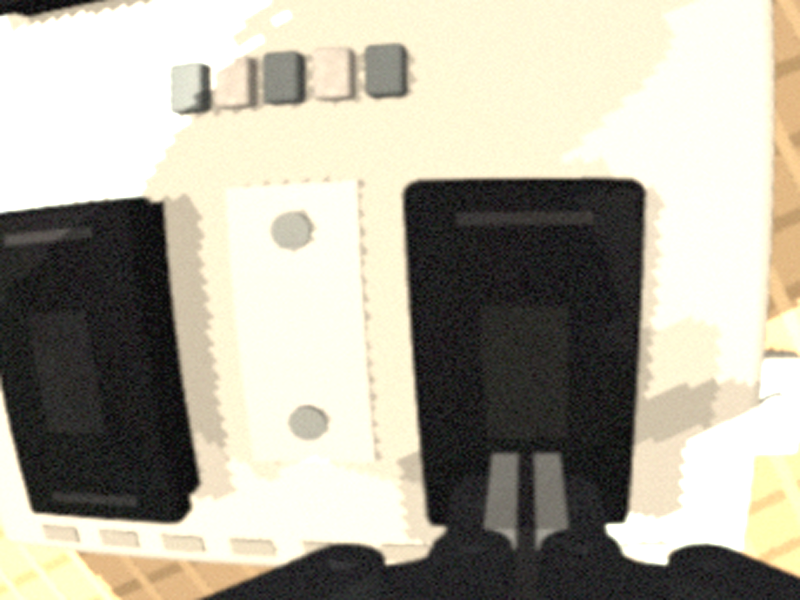

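>>> move_arm(
  commands=[
    {"gripper": 255, "linear": [0.1, 0, 0], "twist": [0, 0, 0]},
    {"gripper": 255, "linear": [0.1, 0, 0], "twist": [0, 0, 0]},
    {"gripper": 255, "linear": [0.1, 0, 0], "twist": [0, 0, 0]},
    {"gripper": 255, "linear": [0.1, 0, 0], "twist": [0, 0, 0]},
    {"gripper": 255, "linear": [0.1, 0, 0], "twist": [0, 0, 0]},
    {"gripper": 255, "linear": [0.1, 0, 0], "twist": [0, 0, 0]},
    {"gripper": 255, "linear": [0.1, 0, 0], "twist": [0, 0, 0]},
    {"gripper": 255, "linear": [0.1, 0, 0], "twist": [0, 0, 0]},
    {"gripper": 255, "linear": [0.1, 0, 0], "twist": [0, 0, 0]},
    {"gripper": 255, "linear": [0.1, 0, 0], "twist": [0, 0, 0]},
  ],
)

```text
time: 9.45
tool_pos: [0.5567, 0.1499, 0.1242]
ee_rot: [0.687, -0.169, -0.686, -0.169]
ft_force: [-0.4, 0.8, 6.8]
grip_width: -0.0
```

```bash
python3 shot.py w3
```

```text
[[-0.31  1.79  6.67]
 [-1.05  2.16  7.12]
 [-0.64  2.01  5.91]]
```

View pics/w3.png

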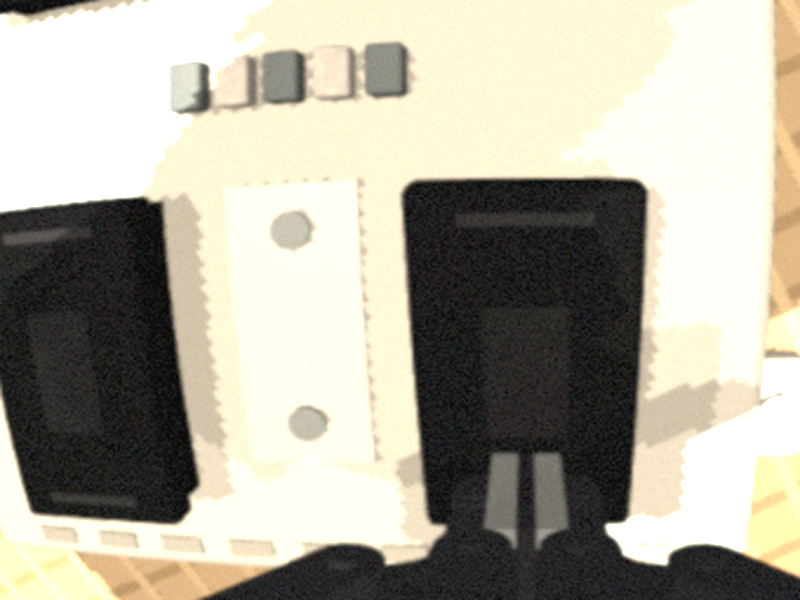

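```bash
python3 go.py .05 .095 .0560
```

```text
t 9.65 tgt [0.6461 0.1041 0.129 ] lin cm [ -0.48  -0.11 -10.05] twist [-0.0049 -0.0003  0.0004] F [0.53 0.59 6.4 ]
local now -0.0505 0.0944 tipz 0.0512 j [ 0.12  0.46 -0.26  0.85  0.   -0.97] w -0.0002227469294255673
```

>>> move_arm(
  commands=[
    {"gripper": 255, "linear": [-1.2, 0, 0], "twist": [0, 0, 0]},
    {"gripper": 255, "linear": [-1.5, 0, -2], "twist": [0, 0, 0]},
    {"gripper": 255, "linear": [-1.5, 0, -5], "twist": [0, 0, 0]},
    {"gripper": 255, "linear": [-1.5, 0, -8], "twist": [0, 0, 0]},
    {"gripper": 255, "linear": [-1.5, -0.1, -10], "twist": [0, 0, 0]},
    {"gripper": 255, "linear": [-1.2, -0.1, -10], "twist": [0, 0, 0]},
    {"gripper": 255, "linear": [-0.8, -0.1, -10], "twist": [0, 0, 0]},
    {"gripper": 255, "linear": [-0.5, -0.1, -10], "twist": [0, 0, 0]},
    {"gripper": 255, "linear": [-0.5, -0.1, -10], "twist": [0, 0, 0]},
    {"gripper": 255, "linear": [-0.5, -0.1, -10], "twist": [0, 0, 0]},
  ],
)

```text
time: 10.65
tool_pos: [0.6451, 0.1045, 0.129]
ee_rot: [-0.686, 0.169, 0.687, 0.169]
ft_force: [-0.3, 1.0, 0.1]
grip_width: 0.0001
```

>>> move_arm(
  commands=[
    {"gripper": 255, "linear": [0.1, 0, 0], "twist": [0, 0, 0]},
    {"gripper": 255, "linear": [0.1, 0, 0], "twist": [0, 0, 0]},
    {"gripper": 255, "linear": [0.1, 0, 0], "twist": [0, 0, 0]},
    {"gripper": 255, "linear": [0.1, 0, 0], "twist": [0, 0, 0]},
    {"gripper": 255, "linear": [0.1, 0, 0], "twist": [0, 0, 0]},
    {"gripper": 255, "linear": [0.1, 0, 0], "twist": [0, 0, 0]},
    {"gripper": 255, "linear": [0.1, 0, 0], "twist": [0, 0, 0]},
    {"gripper": 255, "linear": [0.1, 0, 0], "twist": [0, 0, 0]},
    {"gripper": 255, "linear": [0.1, 0, 0], "twist": [0, 0, 0]},
    {"gripper": 255, "linear": [0.1, 0, 0], "twist": [0, 0, 0]},
  ],
)

```text
time: 11.65
tool_pos: [0.6456, 0.1042, 0.1279]
ee_rot: [-0.687, 0.169, 0.687, 0.169]
ft_force: [-0.1, 0.3, -0.7]
grip_width: 0.0003
```

>>> move_arm(
  commands=[
    {"gripper": 255, "linear": [0.1, 0, 0], "twist": [0, 0, 0]},
    {"gripper": 255, "linear": [0.1, 0, 0], "twist": [0, 0, 0]},
    {"gripper": 255, "linear": [0.1, 0, 0], "twist": [0, 0, 0]},
    {"gripper": 255, "linear": [0.1, 0, 0], "twist": [0, 0, 0]},
    {"gripper": 255, "linear": [0.1, 0, 0], "twist": [0, 0, 0]},
    {"gripper": 255, "linear": [0.1, 0, 0], "twist": [0, 0, 0]},
    {"gripper": 255, "linear": [0.1, 0, 0], "twist": [0, 0, 0]},
    {"gripper": 255, "linear": [0.1, 0, 0], "twist": [0, 0, 0]},
    {"gripper": 255, "linear": [0.1, 0, 0], "twist": [0, 0, 0]},
    {"gripper": 255, "linear": [0.1, 0, 0], "twist": [0, 0, 0]},
  ],
)

```text
time: 12.65
tool_pos: [0.6457, 0.1042, 0.127]
ee_rot: [0.687, -0.169, -0.686, -0.169]
ft_force: [-0.4, 1.1, 4.9]
grip_width: -0.0001
```

```bash
python3 shot.py w4
```

```text
[[-0.12 -0.06  4.82]
 [-0.63  1.    5.49]
 [ 0.46  0.26  4.6 ]]
```

```bash
python3 go.py .05 -.035 .0560
```

```text
t 12.85 tgt [ 0.5863 -0.0113  0.129 ] lin cm [-0.2  12.99 -0.11] twist [-0.0049 -0.0002  0.0002] F [0.34 0.55 4.98]
local now 0.0495 0.0949 tipz 0.054 j [ 0.04  0.57 -0.03  0.97  0.   -1.05] w 0.00015153102100424608
```

>>> move_arm(
  commands=[
    {"gripper": 255, "linear": [-0.8, 0, 0], "twist": [0, 0, 0]},
    {"gripper": 255, "linear": [-1.3, 2, 0], "twist": [0, 0, 0]},
    {"gripper": 255, "linear": [-1.3, 5, 0], "twist": [0, 0, 0]},
    {"gripper": 255, "linear": [-1.3, 8, 0], "twist": [0, 0, 0]},
    {"gripper": 255, "linear": [-1.3, 11, 0], "twist": [0, 0, 0]},
    {"gripper": 255, "linear": [-1.3, 13, 0], "twist": [0, 0, 0]},
    {"gripper": 255, "linear": [-0.7, 13, 0], "twist": [0, 0, 0]},
    {"gripper": 255, "linear": [-0.2, 13, 0], "twist": [0, 0, 0]},
    {"gripper": 255, "linear": [-0.2, 13, 0], "twist": [0, 0, 0]},
    {"gripper": 255, "linear": [-0.2, 13, 0], "twist": [0, 0, 0]},
  ],
)

```text
time: 13.85
tool_pos: [0.5852, -0.0103, 0.1287]
ee_rot: [-0.686, 0.169, 0.687, 0.169]
ft_force: [0.8, -0.4, 0.1]
grip_width: 0.0002
```

>>> move_arm(
  commands=[
    {"gripper": 255, "linear": [0.1, 0, 0], "twist": [0, 0, 0]},
    {"gripper": 255, "linear": [0.1, 0, 0], "twist": [0, 0, 0]},
    {"gripper": 255, "linear": [0.1, 0, 0], "twist": [0, 0, 0]},
    {"gripper": 255, "linear": [0.1, 0, 0], "twist": [0, 0, 0]},
    {"gripper": 255, "linear": [0.1, 0, 0], "twist": [0, 0, 0]},
    {"gripper": 255, "linear": [0.1, 0, 0], "twist": [0, 0, 0]},
    {"gripper": 255, "linear": [0.1, 0, 0], "twist": [0, 0, 0]},
    {"gripper": 255, "linear": [0.1, 0, 0], "twist": [0, 0, 0]},
    {"gripper": 255, "linear": [0.1, 0, 0], "twist": [0, 0, 0]},
    {"gripper": 255, "linear": [0.1, 0, 0], "twist": [0, 0, 0]},
  ],
)

```text
time: 14.85
tool_pos: [0.5851, -0.0109, 0.1279]
ee_rot: [0.687, -0.169, -0.687, -0.169]
ft_force: [0.3, -0.5, -0.2]
grip_width: -0.0
```

>>> move_arm(
  commands=[
    {"gripper": 255, "linear": [0.1, 0, 0], "twist": [0, 0, 0]},
    {"gripper": 255, "linear": [0.1, 0, 0], "twist": [0, 0, 0]},
    {"gripper": 255, "linear": [0.1, 0, 0], "twist": [0, 0, 0]},
    {"gripper": 255, "linear": [0.1, 0, 0], "twist": [0, 0, 0]},
    {"gripper": 255, "linear": [0.1, 0, 0], "twist": [0, 0, 0]},
    {"gripper": 255, "linear": [0.1, 0, 0], "twist": [0, 0, 0]},
    {"gripper": 255, "linear": [0.1, 0, 0], "twist": [0, 0, 0]},
    {"gripper": 255, "linear": [0.1, 0, 0], "twist": [0, 0, 0]},
    {"gripper": 255, "linear": [0.1, 0, 0], "twist": [0, 0, 0]},
    {"gripper": 255, "linear": [0.1, 0, 0], "twist": [0, 0, 0]},
  ],
)

```text
time: 15.85
tool_pos: [0.5852, -0.0109, 0.1269]
ee_rot: [0.687, -0.169, -0.686, -0.169]
ft_force: [0.6, 0.2, 2.9]
grip_width: 0.0
```

```bash
python3 shot.py w5
```

```text
[[0.05 0.77 2.82]
 [0.96 0.61 4.2 ]
 [0.92 1.76 3.42]]
```

>>> move_arm(
  commands=[
    {"gripper": 255, "linear": [0.06, 0, 0], "twist": [0, 0, 0]},
    {"gripper": 255, "linear": [0.06, 0, 0], "twist": [0, 0, 0]},
    {"gripper": 255, "linear": [0.06, 0, 0], "twist": [0, 0, 0]},
    {"gripper": 255, "linear": [0.06, 0, 0], "twist": [0, 0, 0]},
    {"gripper": 255, "linear": [0.06, 0, 0], "twist": [0, 0, 0]},
    {"gripper": 255, "linear": [0.06, 0, 0], "twist": [0, 0, 0]},
    {"gripper": 255, "linear": [0.06, 0, 0], "twist": [0, 0, 0]},
    {"gripper": 255, "linear": [0.06, 0, 0], "twist": [0, 0, 0]},
    {"gripper": 255, "linear": [0.06, 0, 0], "twist": [0, 0, 0]},
    {"gripper": 255, "linear": [0.06, 0, 0], "twist": [0, 0, 0]},
  ],
)

```text
time: 17.05
tool_pos: [0.5852, -0.0109, 0.1264]
ee_rot: [0.687, -0.169, -0.686, -0.169]
ft_force: [-0.2, 0.4, 6.4]
grip_width: -0.0001
```

```bash
python3 shot.py w6; python3 go.py -.05 -.035 .0560
```

```text
[[0.05 1.58 6.45]
 [0.03 0.97 6.35]
 [0.29 0.78 5.77]]
t 17.25 tgt [0.4975 0.0348 0.129 ] lin cm [-0.26  0.04  9.89] twist [-0.0049 -0.0003  0.0002] F [0.27 1.24 5.44]
local now 0.0489 -0.0351 tipz 0.0534 j [-0.16  0.47 -0.23  0.87  0.   -1.25] w -6.742305850180924e-05
```

>>> move_arm(
  commands=[
    {"gripper": 255, "linear": [-0.8, 0, 0], "twist": [0, 0, 0]},
    {"gripper": 255, "linear": [-1.3, 0, 2], "twist": [0, 0, 0]},
    {"gripper": 255, "linear": [-1.3, 0, 5], "twist": [0, 0, 0]},
    {"gripper": 255, "linear": [-1.3, 0, 8], "twist": [0, 0, 0]},
    {"gripper": 255, "linear": [-1.3, 0, 9.9], "twist": [0, 0, 0]},
    {"gripper": 255, "linear": [-1.0, 0, 9.9], "twist": [0, 0, 0]},
    {"gripper": 255, "linear": [-0.6, 0, 9.9], "twist": [0, 0, 0]},
    {"gripper": 255, "linear": [-0.2, 0, 9.9], "twist": [0, 0, 0]},
    {"gripper": 255, "linear": [-0.2, 0, 9.9], "twist": [0, 0, 0]},
    {"gripper": 255, "linear": [-0.2, 0, 9.9], "twist": [0, 0, 0]},
  ],
)

```text
time: 18.25
tool_pos: [0.4979, 0.0348, 0.128]
ee_rot: [-0.686, 0.169, 0.687, 0.169]
ft_force: [-0.1, 0.2, 0.0]
grip_width: -0.0004
```

>>> move_arm(
  commands=[
    {"gripper": 255, "linear": [0.1, 0, 0], "twist": [0, 0, 0]},
    {"gripper": 255, "linear": [0.1, 0, 0], "twist": [0, 0, 0]},
    {"gripper": 255, "linear": [0.1, 0, 0], "twist": [0, 0, 0]},
    {"gripper": 255, "linear": [0.1, 0, 0], "twist": [0, 0, 0]},
    {"gripper": 255, "linear": [0.1, 0, 0], "twist": [0, 0, 0]},
    {"gripper": 255, "linear": [0.1, 0, 0], "twist": [0, 0, 0]},
    {"gripper": 255, "linear": [0.1, 0, 0], "twist": [0, 0, 0]},
    {"gripper": 255, "linear": [0.1, 0, 0], "twist": [0, 0, 0]},
    {"gripper": 255, "linear": [0.1, 0, 0], "twist": [0, 0, 0]},
    {"gripper": 255, "linear": [0.1, 0, 0], "twist": [0, 0, 0]},
  ],
)

```text
time: 19.25
tool_pos: [0.4975, 0.0351, 0.1273]
ee_rot: [-0.687, 0.169, 0.687, 0.169]
ft_force: [-1.0, -0.2, 0.1]
grip_width: -0.0001
```

```bash
python3 shot.py w7; python3 go.py -.05 -.035 .0560
```

```text
[[-0.31  0.21  0.61]
 [-0.16  1.02  0.21]
 [-0.09  0.56 -0.02]]
t 19.45 tgt [0.4975 0.0348 0.129 ] lin cm [-0.17  0.03 -0.02] twist [-0.0049  0.      0.    ] F [-0.35  0.12  0.38]
local now -0.0502 -0.0347 tipz 0.0543 j [-0.09  0.34 -0.45  0.78  0.   -1.18] w -4.024631123197218e-05
```

View pics/w7.png

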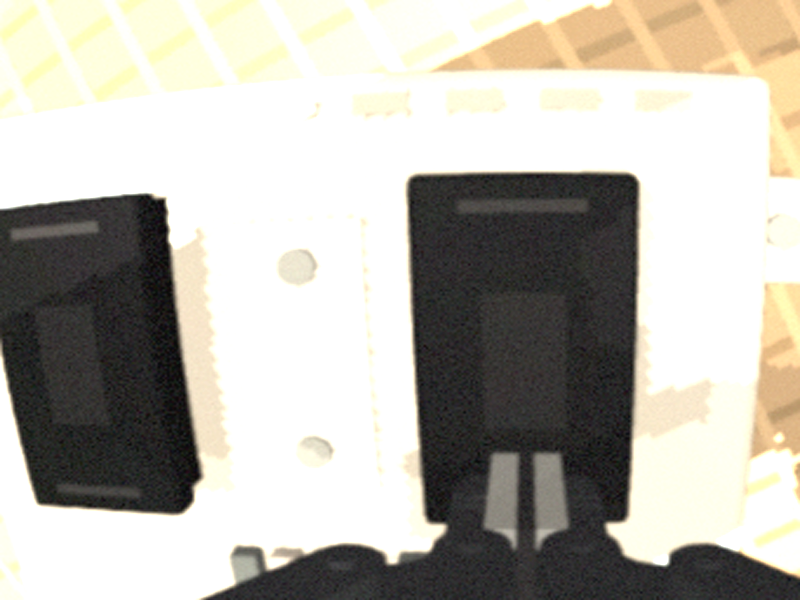

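The fingertips (at about (525,460) in the crop) stand over the +y end of bay_2, with no clear contact yet. I'll go on in 1 mm steps.

>>> move_arm(
  commands=[
    {"gripper": 255, "linear": [0.1, 0, 0], "twist": [0, 0, 0]},
    {"gripper": 255, "linear": [0.1, 0, 0], "twist": [0, 0, 0]},
    {"gripper": 255, "linear": [0.1, 0, 0], "twist": [0, 0, 0]},
    {"gripper": 255, "linear": [0.1, 0, 0], "twist": [0, 0, 0]},
    {"gripper": 255, "linear": [0.1, 0, 0], "twist": [0, 0, 0]},
    {"gripper": 255, "linear": [0.1, 0, 0], "twist": [0, 0, 0]},
    {"gripper": 255, "linear": [0.1, 0, 0], "twist": [0, 0, 0]},
    {"gripper": 255, "linear": [0.1, 0, 0], "twist": [0, 0, 0]},
    {"gripper": 255, "linear": [0.1, 0, 0], "twist": [0, 0, 0]},
    {"gripper": 255, "linear": [0.1, 0, 0], "twist": [0, 0, 0]},
  ],
)

```text
time: 20.45
tool_pos: [0.4975, 0.0352, 0.1265]
ee_rot: [0.687, -0.169, -0.686, -0.169]
ft_force: [-0.9, 1.3, 5.7]
grip_width: -0.0
```

```bash
python3 shot.py w8
```

```text
[[-1.02  0.46  6.6 ]
 [-2.15 -1.09  6.81]
 [-1.7   0.09  7.55]]
```

>>> move_arm(
  commands=[
    {"gripper": 255, "linear": [0.1, 0, 0], "twist": [0, 0, 0]},
    {"gripper": 255, "linear": [0.1, 0, 0], "twist": [0, 0, 0]},
    {"gripper": 255, "linear": [0.1, 0, 0], "twist": [0, 0, 0]},
    {"gripper": 255, "linear": [0.1, 0, 0], "twist": [0, 0, 0]},
    {"gripper": 255, "linear": [0.1, 0, 0], "twist": [0, 0, 0]},
    {"gripper": 255, "linear": [0.1, 0, 0], "twist": [0, 0, 0]},
    {"gripper": 255, "linear": [0.1, 0, 0], "twist": [0, 0, 0]},
    {"gripper": 255, "linear": [0.1, 0, 0], "twist": [0, 0, 0]},
    {"gripper": 255, "linear": [0.1, 0, 0], "twist": [0, 0, 0]},
    {"gripper": 255, "linear": [0.1, 0, 0], "twist": [0, 0, 0]},
  ],
)

```text
time: 21.65
tool_pos: [0.4976, 0.0352, 0.1258]
ee_rot: [0.687, -0.169, -0.686, -0.169]
ft_force: [-3.8, 1.6, 11.2]
grip_width: -0.0001
```

```bash
python3 shot.py w9
```

```text
[[-2.87  0.68 11.43]
 [-3.6   1.69 11.63]
 [-1.99  1.01  9.99]]
```

```bash
python3 go.py -.05 .035 .0516
```

```text
t 21.85 tgt [0.5297 0.0969 0.1246] lin cm [ 0.12 -6.96  0.02] twist [-0.0048 -0.0006  0.0004] F [-2.28  0.6   9.55]
local now -0.0501 -0.0346 tipz 0.0528 j [-0.09  0.35 -0.45  0.77  0.   -1.18] w 0.00014857300482380785
```

>>> move_arm(
  commands=[
    {"gripper": 255, "linear": [-0.8, 0, 0], "twist": [0, 0, 0]},
    {"gripper": 255, "linear": [-1.3, -1.5, 0], "twist": [0, 0, 0]},
    {"gripper": 255, "linear": [-1.3, -4, 0], "twist": [0, 0, 0]},
    {"gripper": 255, "linear": [-1.3, -7, 0], "twist": [0, 0, 0]},
    {"gripper": 255, "linear": [-1.0, -7, 0], "twist": [0, 0, 0]},
    {"gripper": 255, "linear": [-0.6, -7, 0], "twist": [0, 0, 0]},
    {"gripper": 255, "linear": [-0.3, -7, 0], "twist": [0, 0, 0]},
    {"gripper": 255, "linear": [-0.1, -7, 0], "twist": [0, 0, 0]},
    {"gripper": 255, "linear": [0, -7, 0], "twist": [0, 0, 0]},
    {"gripper": 255, "linear": [0.05, -7, 0], "twist": [0, 0, 0]},
  ],
)

```text
time: 22.85
tool_pos: [0.5299, 0.0967, 0.1248]
ee_rot: [-0.686, 0.17, 0.687, 0.169]
ft_force: [-0.1, -0.4, 1.6]
grip_width: -0.0
```

```bash
python3 shot.py w10; python3 go.py -.05 .035 .0516
```

```text
[[-0.7  -0.77  0.92]
 [-1.22 -1.44  0.58]
 [-0.94 -0.1   1.23]]
t 23.05 tgt [0.5297 0.0969 0.1246] lin cm [0.03 0.02 0.03] twist [-0.0052 -0.0002  0.    ] F [ 0.09 -0.73  1.68]
local now -0.0497 0.0352 tipz 0.0519 j [ 0.03  0.4  -0.35  0.81 -0.   -1.06] w -0.0002644561925934308
```

View pics/w10.png

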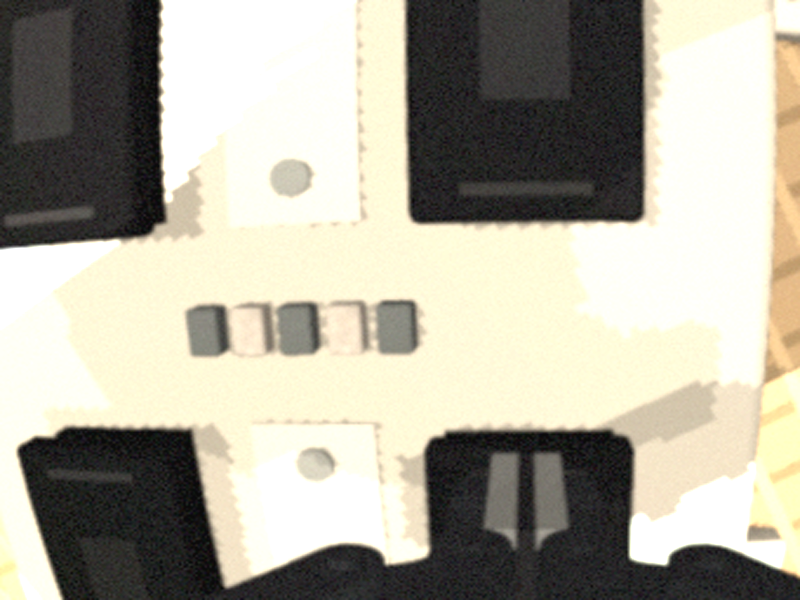

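Run:
```python
from plant import robot
import cv2,numpy as np
for n,o in(("side",(205,155)),("scene",(215,155))):
    a=robot.snapshot(n)["color"][:,:,::-1];b=np.load(n+"0.npz")["color"][:,:,::-1]
    f=lambda i:cv2.convertScaleAbs(cv2.resize(i[o[1]:o[1]+75,o[0]:o[0]+150],(790,295),interpolation=cv2.INTER_CUBIC),alpha=1.6)
    cv2.imwrite(f"pics/c_{n}.png",np.vstack([f(b),f(a)]))
```

```text
(no output)
```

View pics/c_side.png

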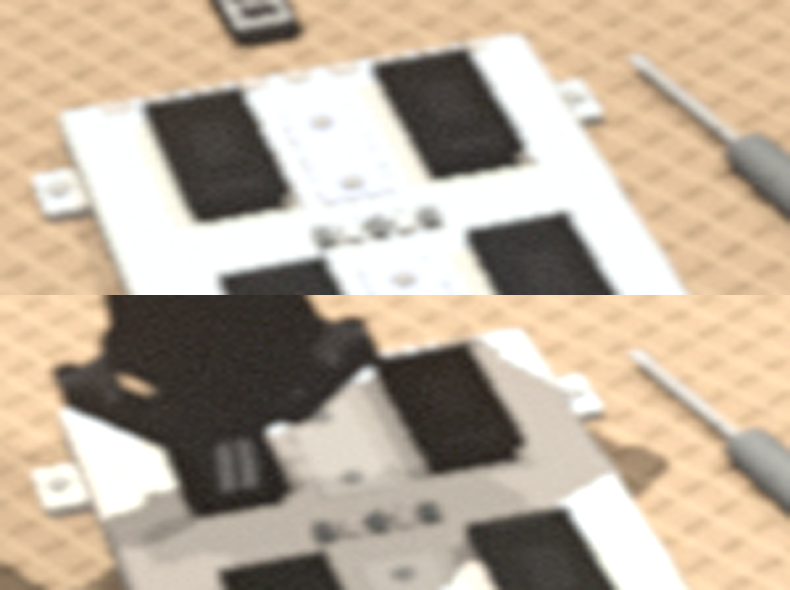

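View pics/c_scene.png

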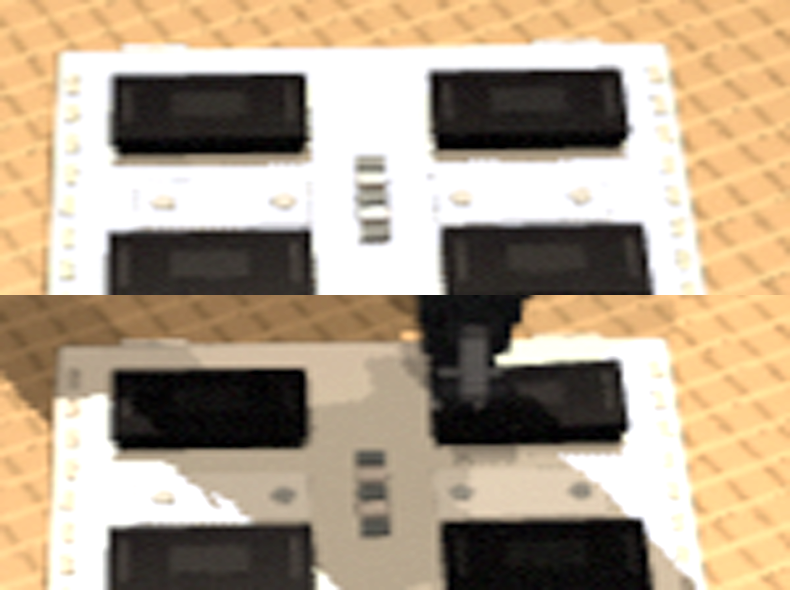

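>>> move_arm(
  commands=[
    {"gripper": 255, "linear": [-1.0, 0, 0], "twist": [0, 0, 0]},
    {"gripper": 255, "linear": [-1.2, -1.5, 0], "twist": [0, 0, 0]},
    {"gripper": 255, "linear": [-1.2, -3, 0], "twist": [0, 0, 0]},
    {"gripper": 255, "linear": [-0.9, -3, 0], "twist": [0, 0, 0]},
    {"gripper": 255, "linear": [-0.5, -3, 0], "twist": [0, 0, 0]},
    {"gripper": 255, "linear": [-0.2, -3, 0], "twist": [0, 0, 0]},
    {"gripper": 255, "linear": [0, -3, 0], "twist": [0, 0, 0]},
    {"gripper": 255, "linear": [0.15, -3, 0], "twist": [0, 0, 0]},
    {"gripper": 255, "linear": [0.3, -3, 0], "twist": [0, 0, 0]},
    {"gripper": 255, "linear": [0.4, -3, 0], "twist": [0, 0, 0]},
  ],
)

```text
time: 24.15
tool_pos: [0.544, 0.1238, 0.122]
ee_rot: [0.687, -0.169, -0.686, -0.17]
ft_force: [-11.6, 1.4, 42.3]
grip_width: -0.0002
```

```bash
python3 shot.py w11; python3 go.py -.05 .065 .048
```

```text
[[-7.34  1.67 26.94]
 [-8.83  1.66 28.63]
 [-8.42  2.17 29.71]]
t 24.35 tgt [0.5436 0.1235 0.121 ] lin cm [0.11 0.04 0.02] twist [-0.0049 -0.0007  0.0013] F [-8.96  1.36 27.91]
local now -0.0498 0.0654 tipz 0.0491 j [ 0.08  0.43 -0.31  0.83  0.   -1.01] w 5.8205603058717095e-05
```

View pics/w11.png

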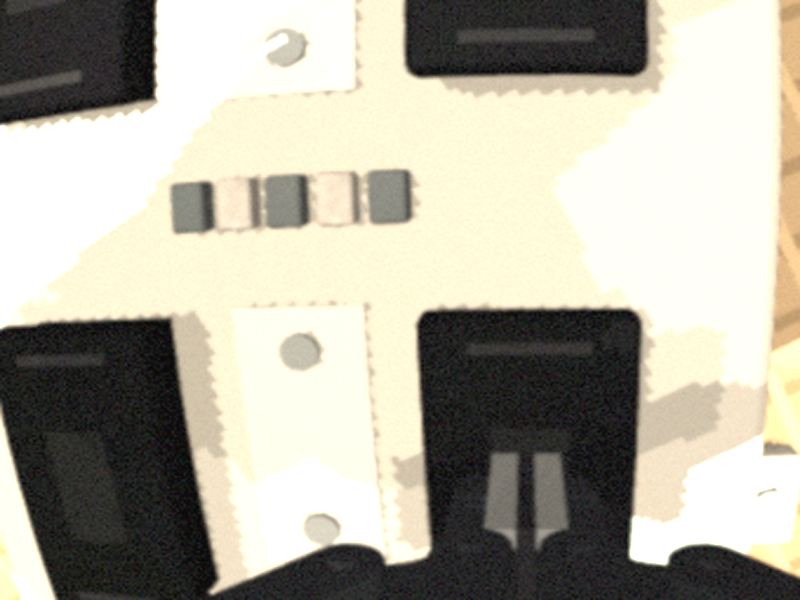

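>>> move_arm(
  commands=[
    {"gripper": 255, "linear": [0.05, 0, 0], "twist": [0, 0, 0]},
    {"gripper": 255, "linear": [0.1, 0, 0], "twist": [0, 0, 0]},
    {"gripper": 255, "linear": [0.1, 0, 0], "twist": [0, 0, 0]},
    {"gripper": 255, "linear": [0.1, 0, 0], "twist": [0, 0, 0]},
    {"gripper": 255, "linear": [0.1, 0, 0], "twist": [0, 0, 0]},
    {"gripper": 255, "linear": [0.1, 0, 0], "twist": [0, 0, 0]},
    {"gripper": 255, "linear": [0.1, 0, 0], "twist": [0, 0, 0]},
    {"gripper": 255, "linear": [0.1, 0, 0], "twist": [0, 0, 0]},
    {"gripper": 255, "linear": [0.1, 0, 0], "twist": [0, 0, 0]},
    {"gripper": 255, "linear": [0.1, 0, 0], "twist": [0, 0, 0]},
  ],
)

```text
time: 25.35
tool_pos: [0.5439, 0.1237, 0.122]
ee_rot: [0.687, -0.169, -0.686, -0.17]
ft_force: [-12.9, 2.0, 44.5]
grip_width: 0.0
```

```bash
python3 shot.py w12; python3 go.py -.05 .095 .050
```

```text
[[-14.15   1.96  44.45]
 [-13.31   0.62  44.39]
 [-13.32   0.91  43.89]]
t 25.55 tgt [0.5574 0.1502 0.123 ] lin cm [-0.09 -2.96  0.03] twist [-0.0048 -0.0014  0.0016] F [-14.66   1.56  44.29]
local now -0.0498 0.0654 tipz 0.049 j [ 0.08  0.43 -0.31  0.83  0.   -1.01] w 9.884819324368497e-05
```

>>> move_arm(
  commands=[
    {"gripper": 255, "linear": [-0.8, 0, 0], "twist": [0, 0, 0]},
    {"gripper": 255, "linear": [-1.3, -1, 0], "twist": [0, 0, 0]},
    {"gripper": 255, "linear": [-1.3, -3, 0], "twist": [0, 0, 0]},
    {"gripper": 255, "linear": [-1.0, -3, 0], "twist": [0, 0, 0]},
    {"gripper": 255, "linear": [-0.7, -3, 0], "twist": [0, 0, 0]},
    {"gripper": 255, "linear": [-0.4, -3, 0], "twist": [0, 0, 0]},
    {"gripper": 255, "linear": [-0.25, -3, 0], "twist": [0, 0, 0]},
    {"gripper": 255, "linear": [-0.2, -3, 0], "twist": [0, 0, 0]},
    {"gripper": 255, "linear": [-0.15, -3, 0], "twist": [0, 0, 0]},
    {"gripper": 255, "linear": [-0.15, -3, 0], "twist": [0, 0, 0]},
  ],
)

```text
time: 26.55
tool_pos: [0.5575, 0.1499, 0.1221]
ee_rot: [0.687, -0.169, -0.686, -0.17]
ft_force: [-7.0, 0.5, 18.1]
grip_width: 0.0002
```

```bash
python3 shot.py w13; python3 go.py -.05 .095 .050
```

```text
[[-7.32 -0.31 18.28]
 [-7.42 -0.61 18.16]
 [-6.47 -1.21 18.53]]
t 26.75 tgt [0.5574 0.1502 0.123 ] lin cm [-0.08 -0.02  0.02] twist [-0.0053 -0.0001  0.0001] F [-7.29 -1.27 19.05]
local now -0.0498 0.0948 tipz 0.0492 j [ 0.12  0.46 -0.26  0.85  0.   -0.97] w 2.081849288293401e-05
```

View pics/w13.png

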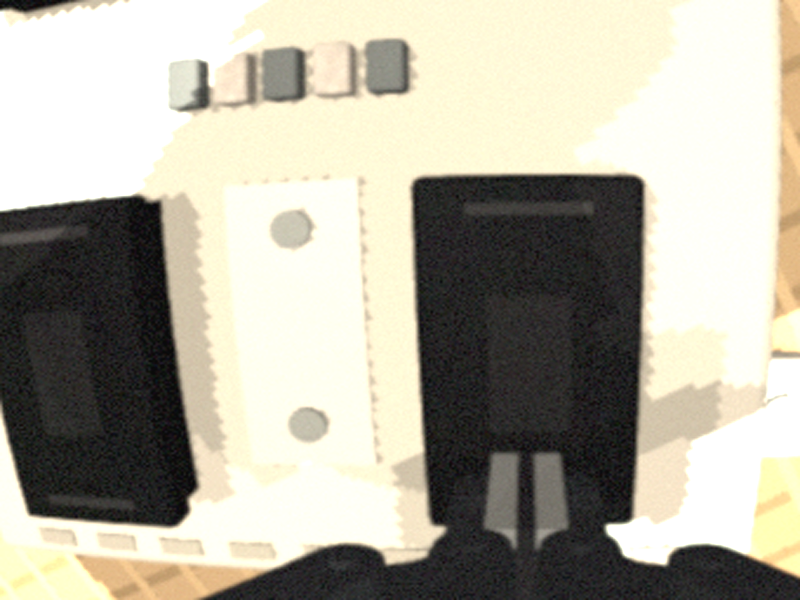

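The end now holds 18 N without giving, and the far edge of the cover stays level (225 px wide, where it was 242 px when tipped). Next I'll retract.

>>> move_arm(
  commands=[
    {"gripper": 255, "linear": [-1, 0, 0], "twist": [0, 0, 0]},
    {"gripper": 255, "linear": [-3, 0, 0], "twist": [0, 0, 0]},
    {"gripper": 255, "linear": [-5, 0, 0], "twist": [0, 0, 0]},
    {"gripper": 255, "linear": [-7, 0, 0], "twist": [0, 0, 0]},
    {"gripper": 255, "linear": [-9, 0, 0], "twist": [0, 0, 0]},
    {"gripper": 255, "linear": [-10, 0, 0], "twist": [0, 0, 0]},
    {"gripper": 255, "linear": [-10, 0, 0], "twist": [0, 0, 0]},
    {"gripper": 255, "linear": [-10, 0, 0], "twist": [0, 0, 0]},
    {"gripper": 255, "linear": [-10, 0, 0], "twist": [0, 0, 0]},
    {"gripper": 255, "linear": [-10, 0, 0], "twist": [0, 0, 0]},
  ],
)

```text
time: 27.75
tool_pos: [0.5577, 0.1502, 0.2204]
ee_rot: [-0.686, 0.169, 0.687, 0.169]
ft_force: [-0.4, -0.7, 0.0]
grip_width: 0.0001
```

Run:
```python
from plant import robot
import cv2
s=robot.snapshot("scene")["color"][:,:,::-1]
cv2.imwrite("pics/end.png",cv2.resize(s[130:320,130:420],(800,524),interpolation=cv2.INTER_CUBIC))
print(robot.read_state()["tool_pos"],robot.read_state()["ft_force"])
```

```text
[0.5577081  0.15018021 0.22058183] [0.4209004  0.68694208 0.02361187]
```

View pics/end.png

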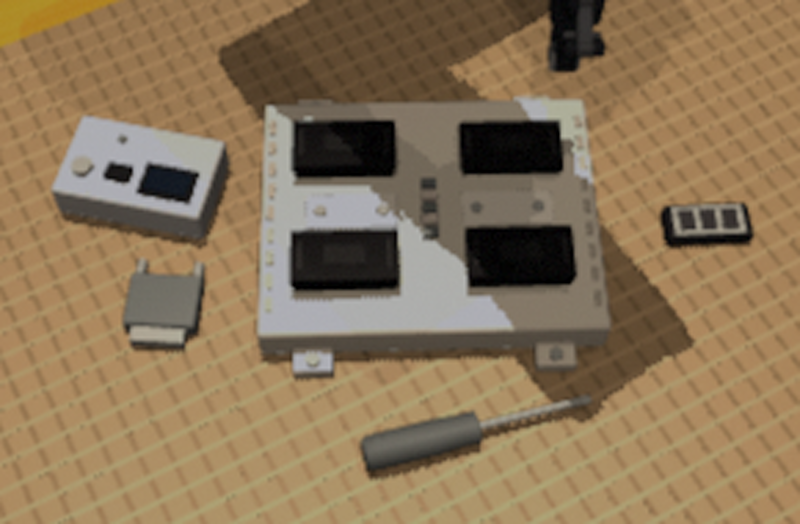

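The hand is clear, with bay_1 (about (510,147)) level and the bystanders undisturbed. I'll hand the job in.

```bash
python3 -c "
from plant import robot
print(robot.finish_job())"
```

```text
the job is handed in; nothing more can be done
None
```

The loose cover was bay_1 (-x, +y). I pushed it fully home at its middle and handed the job in at about 28 s; no verdict came back.

**Finding it:** At first I took bay_1 for a sound cover. I read its low tipping force (about 1 N) as sensor noise and the ledge behind it as a gasket. The other three then all behaved as sound covers, jumping straight to 3–7 N and adding roughly 6 N per mm. I went back to bay_1, pressed its other end with about 1 N, and the camera showed it tilted.

**Seating it:** It came to a hard stop about 5 mm lower, held at 44 N with no further give. Pressed again at one end, it held 18 N and stayed level.

**Last checks:** The hand is clear and the wrist force is about 0. By eye in the last picture, the bystanders are where they were.

- **Hardest press on a sound cover:** I pressed bay_2 to about 11.5 N, harder than I meant to, because I took one more 1 mm step without reading the force first. The limit is 15 N.
- **Tilt not measured:** I had no direct reading of how far bay_1 tipped. From the pictures and the ledge contact I judge it reached about 0.1 rad or more, against the 0.06 needed.

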